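# Seat the loaded rotor on the bench centrifuge

## Task

Get the small bench centrifuge ready to spin: take the loaded rotor by its bar handle, set it on the spindle in the bowl and, pressing only lightly, turn it by feel until the notch under its hub drops over the spindle's drive dog and it sits fully home, then let go and close the lid. Never force the rotor or the machine (stay well under 2 kg of push), and leave the other things on the desk alone.

Things in the scene. Friction and masses are not known exactly. Their poses are not given: they have to be found in the camera images.
- rotor: aluminium centrifuge rotor, 92 mm in diameter, 52 mm tall with handle, 0.26 kg, six white-capped microtubes fixed in it, standing upright on the desk on its hub. Origin: centre of the hub's underside; z up. Hub 56 mm in diameter, 9 mm high, with a central bore 14.8 mm in diameter, closed 20 mm up. Flat top of the plate 22 mm above the origin (tube caps 24 mm)
- handle_top (a point): centre of the top of the rotor's black bar handle, on the rotor's axis 52 mm above its origin. The bar is 38 mm long along the rotor's x, 14 mm wide (y) and 30 mm tall, standing on the plate's flat top
- hub_notch (a point): the single drive notch under the rotor: a radial slot in the hub's underside on the rotor's -x side only, 8.4 mm wide and 8 mm deep, running from the bore to the hub's edge. This point is its middle, 18 mm from the axis. It cannot be seen from above; a small nick in the plate's rim marks the same side
- centrifuge: white bench centrifuge, fixed on the desk, 200 mm deep (x) by 156 mm wide (y). Origin: on the desk under the centre of its round bowl; x points to its back (hinge side), its control panel faces -x
- bowl_rim (a point): centre of the bowl's mouth, 105 mm above the desk. Bowl 118 mm in diameter, its floor 70 mm below the rim, the spindle in its centre. With the rotor home the top of its handle is 3 mm below the rim
- drive_seat (a point): centre of the top face of the spindle's flange (56 mm in diameter), 50 mm above the desk; the rotor's origin comes here when it is home. Its axes are the centrifuge's and do not turn with the spindle. The motor hangs in rubber: the spindle gives 1 mm for every 3 N, up to 4 mm down and 3 mm sideways. A brake holds it against turning up to 0.3 N m; beyond that it turns along
- nose_tip (a point): top of the spindle nose, 19 mm above drive_seat; nose 13 mm in diameter, its top 6 mm tapered. Beside it on the flange stands one drive dog, 16.5 to 25.5 mm from the axis, 6 mm wide, 7 mm tall. Where it points is not measured: anywhere within 0.75 rad of the centrifuge's -x. Home, the rotor's yaw is the centrifuge's yaw plus that angle; otherwise it rides on the dog, 7 mm proud
- lid (a joint): the lid's angle (rad): 0 shut, 1.57 upright, starts open at 1.6 to 1.75, leaning back a little; a friction hinge (about 0.22 N m) keeps it where it is left. It shuts on a rubber gasket that gives 1 to 3 mm. A rotor that rides proud stops it from shutting
- lid_hinge (a point): middle of the lid's hinge line at the back of the casing, 92 mm behind the bowl's axis and 105 mm above the desk; the hinge line runs along the centrifuge's y. The lid is a flat white frame with a clear round window, 174 mm long, 152 mm wide, 9 mm thick, with a grey lip 44 mm wide reaching 12 mm past the middle of its free edge
- lid_edge (a point): middle of the lid's free edge, on its outer face (the face away from the bowl, uppermost when shut), 170 mm from the hinge line; when shut it is 115 mm above the desk
- dropper_bottle: small white dropper bottle with a blue cap, 24 mm in diameter, 60 mm tall, upright; origin at its underside; bystander
- label_roll: white roll of labels lying flat, 68 mm in diameter, 26 mm high; origin at its underside; bystander
- lancet_box: green and white carton, 91 x 67 x 42 mm, on the desk behind the gauze tray; origin at its underside; bystander

How it is judged:
By the outcome, as a careful person would: the job done as asked, in the order asked, and still so for the second after the job is handed in, with the robot touching nothing.
It also fails if it takes over 72 s, if anything falls off the work surface, if the arm or the gripper's body presses on something with over 40 N, if the wrist force passes 120 N, or if a joint passes its speed limit or range.

## Robot

A 6-joint arm with a two-finger parallel gripper is mounted at the origin on a cart in front of the work surface, level with it; the furniture and walls round the work are solid. World frame = base frame: x ahead of the robot, y to its left, z up, the work surface at z = 0. Lengths are in mm, angles in rad, forces in N, time in s.
With the tool pointing down it reaches from about 275 to 725 mm from the base axis. Payload 15.9 kg.
Tool frame: the origin (TCP) lies at the very end of the fingers, on their centre line; the grasp point (between the pads) lies 19 mm behind it; z points along the fingers, y is the line along which they close (so a half turn about z gives the same grasp; the last joint's range is limited). The gripper opens to 85 mm and grips with 20 to 120 N. Pads are 22 mm wide; open, the fingers measure 114 mm over their backs; the gripper's body (76 mm by 85 mm) begins 54 mm behind the grasp point. The pads swing forward as they close: fully open they stand 13 mm farther back than shut.
Start: joints at [1.151, 0.213, -0.034, 1.323, 0, 1.571], TCP at [203.781, 456.573, 231.306] pointing down, gripper open.
Joint ranges: [-2.98, 2.98], [-0.74, 1.72], [-1.14, 1.35], [-2.1, 2.04], [-1.57, 1.44], [-3.14, 3.14]. Speed limits (rad/s): [1.89, 1.89, 2.39, 2.57, 3.14, 3.14].

## Interface

Orientations are given as a unit quaternion [x, y, z, w].
In Python, from plant import bot, eyes, finder gives the robot as it stands.
- The arm moves only by the tool send_rows, never from a script. Its argument "commands" is a list of rows, each an object with "jaw": the closure, from 0 (fully open) to 1 (shut); "translation": the shift along the tool's x, y, z in fractions of the full range, 1 being 0.4 m, a list of three; "rot": the turn, a rotation vector about the tool's x, y, z in fractions of the full range, 1 being pi rad, a list of three. A call has exactly 10 rows; each row is the pose to reach, as a shift and turn from the pose commanded when the call began, along the tool's axes at that moment; what a row does not reach only later rows make up. A row lasts 1/10 s, in which the tool goes at most 50 mm and 8.59 degrees, less where a joint would pass 70% of its speed; a pose out of reach is approached as far as the arm can. A shift or turn number past 1, either way, is cut back to 1. A call with a gripper value outside its range is refused whole. The fingers move at their own pace and stop on an object; "force" is the grip in N (left out, the last holds). Time passes only in rows, so rows that repeat a pose let the fingers close, or fill a call up. It gives the time, the measured TCP pose, the force, the opening and the grip force at its end, in the units of the state.
- bot.sense(): the state, without advancing time (a new reading comes with each control period).
- eyes.grab_frame(name): name is "scene" or "top" or "wrist"; returns a dict with "color" (420x560x3 uint8, red, green, blue), "fx", "fy", "cx", "cy" (pixels), "R" (3x3) and "t" (3): a world point X has camera coordinates R X + t; the wrist camera has in their place "tool_from_camera" (4x4, takes a point from camera to tool coordinates, whose origin is the TCP and whose axes are the flange's). Camera axes: x right, y down, z forward; pixel columns grow to the right and rows downward; lengths in mm; the calibration is good to about 2 mm. A picture is of the moment at which its call begins: read the wrist's pose just before it. There is no depth.
- bot.finish_job(): hands the job in; it is judged then, once.
Trained networks look in a picture, given as the dict that the camera call returned (one of the last four; its "shot" number tells which), for a name from the list of things; names that differ only in an ending like _2 or _b are one class to them, and where a whole thing is asked for, a point or a joint stands for the part that bears it (a point fixed in the world has none). Each returns a list of dicts, best first, with "conf" (0 to 1); they miss things now and then, are a little off and sometimes report something else, mostly with a low value. They report only what shows in the picture. A call takes as long as a camera call.
- finder.masks_of(picture, query): "region" (420x560 bool, what is visible of it) and "position" ([row, column] in pixels, amid what is visible of it).
The state is a dict: "time_s": time; "joint_pos": joint angles; "joint_velocities": joint speeds; "tau": joint torques, N m; "tcp_pos": TCP position; "ee_rot": TCP orientation; "force": force on the tool from outside, world axes, zero at the start; "moment": the same for the moment, N m; "grip_width": opening from 0.0 (shut) to 1.0 (fully open); "grip_force": force on a finger pad.
Only numpy, scipy, OpenCV 4.12 (cv2) and the standard library are available. Lean on these libraries where they do the work, as an engineer would, in place of code of your own. Each camera call takes 0.05 s, during which the arm holds its last target. There are 200 camera calls.

## Working session

There is one attempt and no reset: what is moved stays moved. The work goes in short steps, Python scripts to look and compute and a tool call to move; the robot and the scene stay as the last step left them, time stands still between calls to the robot, and variables do not carry over. Pictures are saved under pics/ and viewed, at most 10 in all, crops included, and the job is handed in when it is done.

Besides the shell and the picture viewer there is one more tool, called after "Call:" as name(argument=value, ...) on one line, values as JSON. send_rows: Moves the arm, as the interface text tells. Its arguments: {"type":"object","properties":{"commands":{"type":"array"},"force":{"type":"number"}},"required":["commands"]}

```bash
ls; mkdir -p pics
cat > h.py <<'E'
import numpy as np, cv2
from plant import bot, eyes, finder
from scipy.spatial.transform import Rotation as Ro
def px(p,X):
    c=p['R']@np.array(X,float)+p['t']; return np.array([p['fx']*c[0]/c[2]+p['cx'],p['fy']*c[1]/c[2]+p['cy']])
def ray(p,uv,z):
    R=np.array(p['R']);o=-R.T@p['t'];d=R.T@np.array([(uv[0]-p['cx'])/p['fx'],(uv[1]-p['cy'])/p['fy'],1]);return o+d*(z-o[2])/d[2]
E
python3 - <<'E'
from h import *
s=bot.sense();print(s)
for n in('top','scene'):
    p=eyes.grab_frame(n);cv2.imwrite(f'pics/{n}0.png',p['color'][:,:,::-1])
    print(n,{k:np.round(v,3).tolist() for k,v in p.items() if k not in('color',)})
    for q in('rotor','centrifuge','lid','handle_top','dropper_bottle','label_roll','lancet_box','nose_tip'):
        try:
            for d in finder.masks_of(p,q)[:2]: print(q,d['conf'],d['position'],d['region'].sum())
        except Exception as e: print(q,e)
E
```

```text
pics
{'time_s': 0.0, 'joint_pos': array([ 1.15102322e+00,  2.13343847e-01, -3.50221189e-02,  1.32350218e+00,
       -5.67163864e-06,  1.57077467e+00]), 'joint_velocities': array([ 0.00019459, -0.00131314, -0.00012569,  0.00333968, -0.00010324,
       -0.00085683]), 'tau': array([-1.86162331e-03, -6.86146832e+01,  4.87123311e+01,  1.76718511e-02,
       -4.54391948e-04, -9.29341809e-06]), 'tcp_pos': array([203.64608678, 456.29381204, 230.8369869 ]), 'ee_rot': array([ 2.08338322e-01,  9.78056673e-01, -5.24739189e-04, -1.08888446e-04]), 'force': array([ 0.44791379, -0.30415613,  0.15734835]), 'moment': array([ 0.06579781, -0.03583318,  0.02479158]), 'grip_force': 0.0, 'grip_width': 0.9994304941435311}
top {'fx': 475.497, 'fy': 475.497, 'cx': 268.799, 'cy': 212.896, 'R': [[0.023, -1.0, -0.005], [-0.99, -0.022, -0.139], [0.138, 0.008, -0.99]], 't': [70.243, 570.593, 1162.897], 'shot': 1}
rotor 0.75 [256.7, 350.0] 1073
centrifuge 0.83 [239.4, 228.4] 6903
lid 0.61 [196.5, 225.8] 1658
handle_top 0.89 [258.5, 349.8] 995
dropper_bottle 0.71 [239.7, 226.2] 7024
dropper_bottle 0.57 [215.1, 323.5] 80
label_roll 0.9 [204.9, 154.7] 590
label_roll 0.5 [246.4, 225.4] 532
lancet_box 0.72 [147.2, 384.7] 1103
nose_tip 0.72 [249.4, 224.0] 447
scene {'fx': 485.024, 'fy': 485.024, 'cx': 281.523, 'cy': 213.357, 'R': [[0.711, -0.703, -0.002], [-0.462, -0.466, -0.755], [0.529, 0.538, -0.656]], 't': [-358.751, 353.429, 888.298], 'shot': 2}
rotor 0.89 [301.1, 309.7] 1110
centrifuge 0.97 [206.8, 235.9] 8654
lid 0.69 [150.6, 251.0] 2624
handle_top 0.93 [298.7, 312.2] 1104
dropper_bottle 0.65 [256.7, 318.9] 169
lancet_box 0.55 [251.1, 418.1] 1228
nose_tip 0.67 [217.0, 219.6] 77
```

Run:
```python
import cv2
a=cv2.imread('pics/top0.png')[120:330,110:430];cv2.imwrite('pics/t1.png',cv2.resize(a,(800,525),interpolation=cv2.INTER_CUBIC))
a=cv2.imread('pics/scene0.png')[110:350,140:460];cv2.imwrite('pics/s1.png',cv2.resize(a,(800,600),interpolation=cv2.INTER_CUBIC))
```

```text
(no output)
```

View pics/t1.png

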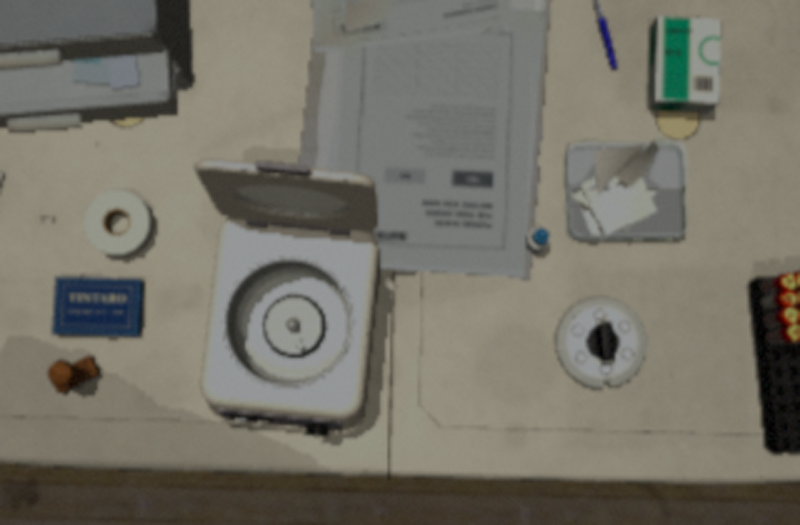

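View pics/s1.png

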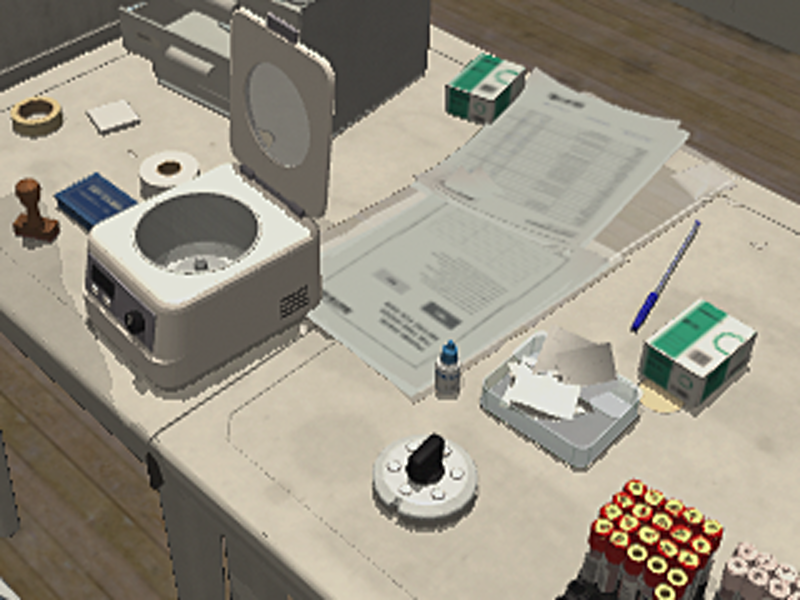

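Run:
```python
from h import *
p=eyes.grab_frame('top')
f=lambda u,v:(110+u/2.5,120+v/2.5)
for n,u,v,z in[('plate',600,342,22),('handle',604,341,52),('nick',607,385,22),('rim',289,322,105),('flange',293,325,50),('nose',293,325,69),('dog?',305,352,57),('casL',213,395,100),('casBL',207,405,105),('casBR',355,412,105),('hingeL',222,225,105),('hingeR',378,235,105),('lidtipL',200,165,270),('liptop',285,168,275)]:
    print(n,ray(p,f(u,v),z).round(1))
m=finder.masks_of(p,'rotor')[0]['region'];ys,xs=np.nonzero(m)
print('rotor bbox',xs.min(),xs.max(),ys.min(),ys.max(),ray(p,((xs.min()+xs.max())/2,(ys.min()+ys.max())/2),18))
g=p['color'].max(2);d=(g<60)&m;ys,xs=np.nonzero(d);print('dark',d.sum(),xs.mean(),ys.mean(),ray(p,(xs.mean(),ys.mean()),40))
w=eyes.grab_frame('wrist');print(w['fx'],w['cx'],w['cy'],np.round(w['tool_from_camera'],3).tolist())
```

```text
plate [ 463.7 -124.7   22. ]
handle [ 463.3 -123.7   52. ]
nick [ 420.7 -131.8   22. ]
rim [471.6 183.1 105. ]
flange [472.1 184.3  50. ]
nose [471.  182.6  69. ]
dog? [445.4 170.9  57. ]
casL [401.5 252.8 100. ]
casBL [392.1 257.2 105. ]
casBR [388.8 118.2 105. ]
hingeL [562.9 250.6 105. ]
hingeR [556.6 101.  105. ]
lidtipL [588.9 245.1 270. ]
liptop [587.  174.4 275. ]
rotor bbox 331 368 239 274 [ 464.67495492 -124.11772111   18.        ]
dark 127 351.0 256.43307086614175 [ 463.79850451 -124.26235128   40.        ]
337.9842175322376 279.7780620915988 210.06141334240974 [[-0.001, -0.958, -0.288, 74.116], [1.0, -0.001, -0.002, -1.089], [0.001, -0.288, 0.958, -142.147], [0.0, 0.0, 0.0, 1.0]]
```

```bash
cat >> h.py <<'E'
def pose():
    s=bot.sense(); return np.array(s['tcp_pos']),Ro.from_quat(s['ee_rot'])
def go(xyz,yaw_deg):
    """target TCP (mm), rotor-like yaw (tool x at 180+yaw), pointing down"""
    p,R=pose(); a=np.radians(180+yaw_deg); x=np.array([np.cos(a),np.sin(a),0]);z=np.array([0,0,-1.]);y=np.cross(z,x)
    T=Ro.from_matrix(np.c_[x,y,z]); print('p',p.round(1),'trans m',(R.inv().apply(np.array(xyz)-p)/1000).round(4),'rot',np.degrees((R.inv()*T).as_rotvec()).round(2))
def wcam():
    p,R=pose(); w=eyes.grab_frame('wrist'); M=np.array(w['tool_from_camera']); Rw=R.as_matrix()@M[:3,:3]; o=R.apply(M[:3,3])+p
    w['R']=Rw.T; w['t']=-Rw.T@o; return w
E
python3 -c "
from h import *
go([468,184,190],0)"
```

```text
p [203.8 456.6 231.3] trans m [-0.3524 -0.1412  0.0413] rot [  0.     0.   -24.05]
```

Careful with the scale: shifts go in shares of 0.4 m and turns go in shares of pi rad. That gives: -0.352 m / 0.4 = -0.88, -0.34 m / 0.4 = -0.85, -24 degrees / 180 = -0.1333.

Call:
send_rows(commands=[{"jaw": 0, "translation": [-0.0875, -0.035, 0], "rot": [0, 0, -0.0133]}, {"jaw": 0, "translation": [-0.175, -0.07, 0], "rot": [0, 0, -0.0267]}, {"jaw": 0, "translation": [-0.275, -0.11, 0.0125], "rot": [0, 0, -0.04]}, {"jaw": 0, "translation": [-0.375, -0.15, 0.025], "rot": [0, 0, -0.0556]}, {"jaw": 0, "translation": [-0.475, -0.19, 0.0375], "rot": [0, 0, -0.0722]}, {"jaw": 0, "translation": [-0.575, -0.23, 0.05], "rot": [0, 0, -0.0889]}, {"jaw": 0, "translation": [-0.675, -0.27, 0.0625], "rot": [0, 0, -0.1056]}, {"jaw": 0, "translation": [-0.775, -0.31, 0.075], "rot": [0, 0, -0.1222]}, {"jaw": 0, "translation": [-0.85, -0.34, 0.0875], "rot": [0, 0, -0.1333]}, {"jaw": 0, "translation": [-0.88, -0.3525, 0.1025], "rot": [0, 0, -0.1333]}])

```text
time_s: 2.05
tcp_pos: [469.4, 182.3, 190.0]
ee_rot: [0.001, 1.0, -0.0, 0.0]
force: [0.3, 0.0, -0.8]
grip_width: 1.003
grip_force: 0.0
```

```bash
python3 -c "
from h import *
w=wcam();print(bot.sense()['joint_pos'],bot.sense()['time_s'],pose()[0]);cv2.imwrite('pics/w1.png',w['color'][:,:,::-1]);import pickle;pickle.dump(w,open('w1.pkl','wb'))
print(px(w,[472,184,50]),px(w,[472,184,105]))
go([464,-124,180],9)
"
```

```text
[ 3.70338485e-01  2.32024508e-01 -1.17288167e-01  1.22242334e+00
 -5.82756794e-04  3.74122515e-01] 2.1 [469.2625007  181.99510125 188.96176196]
[283.12679977 201.45650628] [283.7290159  221.91318367]
p [469.3 182.  189. ] trans m [ 0.0041 -0.306   0.0092] rot [-0.05 -0.04 -9.22]
```

View pics/w1.png

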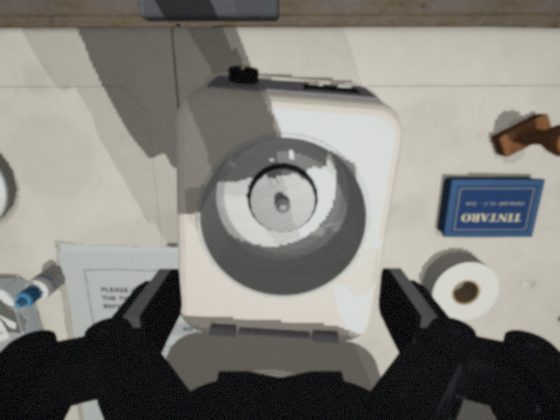

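```bash
python3 -c "
import cv2
a=cv2.imread('pics/w1.png')[130:300,180:400];a=cv2.convertScaleAbs(a,alpha=1.0);cv2.imwrite('pics/w1c.png',cv2.resize(a,(770,595),interpolation=cv2.INTER_CUBIC))"
```

```text
(no output)
```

View pics/w1c.png

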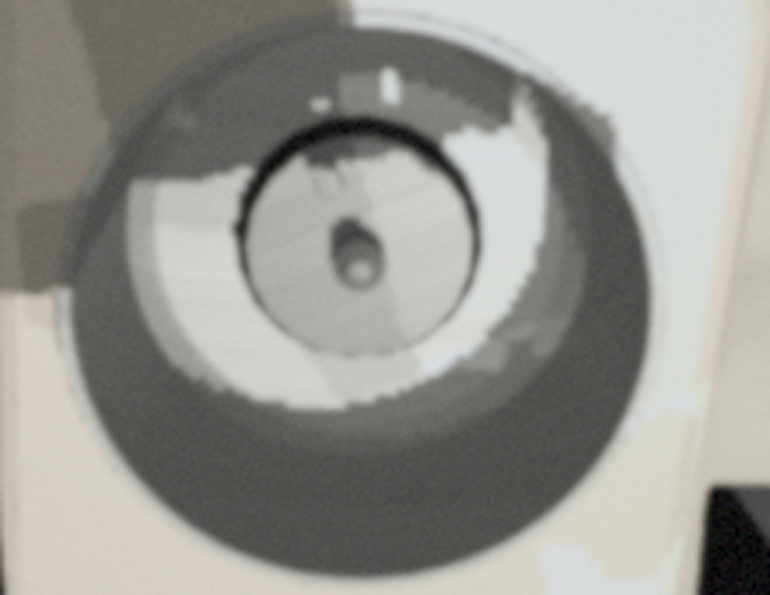

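```bash
python3 -c "
from h import *
import pickle
w=pickle.load(open('w1.pkl','rb'))
f=lambda u,v:(180+u/3.5,130+v/3.5)
for n,q,z in[('flange',f(360,238),50),('nose',f(362,268),69),('rim',f(357,296),105),('dog',f(330,177),57),('dog far',f(312,168),57),('hL',(224,330),107),('hR',(326,337),107),('L1',(178,150),100),('L2',(178,300),100),('R1',(397,150),100),('R2',(377,320),100)]:
  print(n,ray(w,q,z).round(1))
p=eyes.grab_frame('top');g=cv2.resize(p['color'][200:310,180:280],None,fx=6,fy=6,interpolation=cv2.INTER_CUBIC)
cv2.imwrite('pics/t2.png',cv2.convertScaleAbs(g[:,:,::-1],alpha=1.3))
print(px(p,[472,184,105]))
"
```

```text
flange [468.9 183.8  50. ]
nose [471.1 184.1  69. ]
rim [466.5 182.8 105. ]
dog [452.1 176.6  57. ]
dog far [450.  172.4  57. ]
hL [560.1 137.4 107. ]
hR [566.7 217.1 107. ]
L1 [421.8 112.  100. ]
L2 [537.8 101.5 100. ]
R1 [422.3 261.1 100. ]
R2 [556.2 258.2 100. ]
[225.22011885 248.62516283]
```

Converted, -0.306 m / 0.4 = -0.765, -0.28 m / 0.4 = -0.7, -9.2 degrees / 180 = -0.0511.

Call:
send_rows(commands=[{"jaw": 0, "translation": [0, -0.05, 0], "rot": [0, 0, -0.0056]}, {"jaw": 0, "translation": [0, -0.125, 0], "rot": [0, 0, -0.0111]}, {"jaw": 0, "translation": [0, -0.2125, 0], "rot": [0, 0, -0.0167]}, {"jaw": 0, "translation": [0, -0.3125, 0], "rot": [0, 0, -0.0222]}, {"jaw": 0, "translation": [0, -0.4125, 0], "rot": [0, 0, -0.0278]}, {"jaw": 0, "translation": [0.0025, -0.5125, 0], "rot": [0, 0, -0.0333]}, {"jaw": 0, "translation": [0.005, -0.6125, 0], "rot": [0, 0, -0.0389]}, {"jaw": 0, "translation": [0.0075, -0.7, 0.0125], "rot": [0, 0, -0.0444]}, {"jaw": 0, "translation": [0.01, -0.765, 0.0225], "rot": [0, 0, -0.05]}, {"jaw": 0, "translation": [0.01, -0.765, 0.0225], "rot": [0, 0, -0.0511]}])

```text
time_s: 3.15
tcp_pos: [463.0, -122.9, 181.0]
ee_rot: [-0.079, 0.997, -0.0, -0.0]
force: [-0.1, 0.4, 0.3]
grip_width: 0.999
grip_force: 0.0
```

```bash
python3 -c "
from h import *
w=wcam();cv2.imwrite('pics/w2.png',w['color'][:,:,::-1]);import pickle;pickle.dump(w,open('w2.pkl','wb'))
print(pose()[0],px(w,[464,-124,22]))
m=finder.masks_of(w,'rotor')
for d in m[:2]:
  ys,xs=np.nonzero(d['region']);print(d['conf'],xs.min(),xs.max(),ys.min(),ys.max())
cv2.imwrite('pics/w2c.png',cv2.resize(w['color'][110:310,180:380,::-1],(600,600),interpolation=cv2.INTER_CUBIC))
a=cv2.imread('pics/t2.png');b=cv2.imread('pics/w2c.png');print(a.shape)
"
```

```text
[ 463.18944741 -121.58379869  181.28894257] [279.49200181 194.42699009]
0.62 227 324 143 238
(660, 600, 3)
```

View pics/w2c.png

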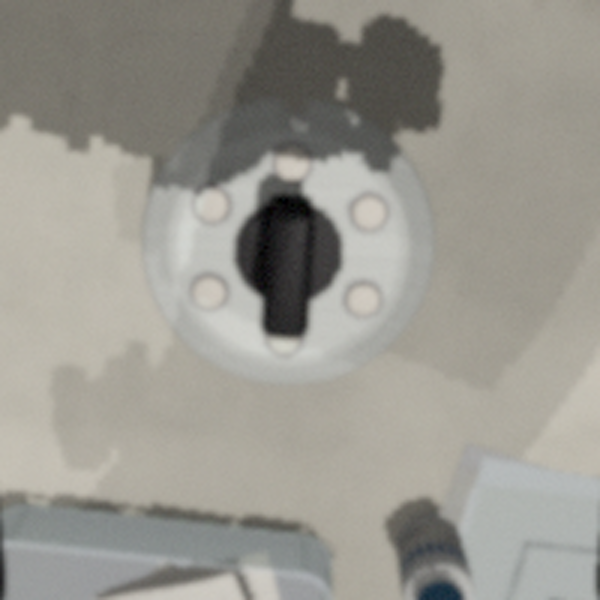

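```bash
python3 -c "
from h import *
import pickle
w=pickle.load(open('w2.pkl','rb'))
f=lambda u,v:(180+u/3,110+v/3)
P=[ray(w,f(*q),24) for q in[(291,163),(369,212),(363,298),(285,342),(209,291),(211,204)]]
c=np.mean(P,0);print(c)
for i,q in enumerate(P):
  d=q-c; print(np.hypot(d[0],d[1]).round(1),((np.degrees(np.arctan2(d[1],d[0]))-180+i*60+180)%360-180).round(2))
print(ray(w,f(289,241),18),ray(w,f(292,270),52))
go([c[0],c[1],100],6.8)
"
```

```text
[ 463.85786191 -127.23765155   24.        ]
27.4 6.94
27.4 6.38
27.1 7.13
28.7 6.92
27.2 5.42
27.5 5.81
[ 461.58927308 -127.35264311   18.        ] [ 461.56667329 -126.12775162   52.        ]
p [ 463.4 -120.8  181.5] trans m [ 0.0005 -0.0064  0.0815] rot [0.02 0.   2.31]
```

```bash
python3 -c "
from h import *
for i in range(3):
  s=bot.sense();print(s['time_s'],s['tcp_pos'].round(2),s['joint_velocities'].round(4));w=wcam()
m=finder.masks_of(w,'rotor')[0]['region'];d=(w['color'].max(2)<70)&m
g=cv2.cvtColor(w['color'],cv2.COLOR_RGB2GRAY)[110:310,180:380]
c=cv2.HoughCircles(cv2.resize(g,None,fx=3,fy=3),cv2.HOUGH_GRADIENT,1,20,param1=80,param2=18,minRadius=14,maxRadius=22)
for x in (c[0] if c is not None else [])[:8]: print(x, ray(w,(180+x[0]/3,110+x[1]/3),24).round(1))
"
```

```text
3.25 [ 463.38 -120.84  181.46] [ 0.0244 -0.0037  0.0016  0.0016 -0.001   0.005 ]
3.3 [ 463.52 -120.47  181.54] [ 0.01   -0.0017  0.0007 -0.0027  0.0008 -0.0039]
3.35 [ 463.59 -120.35  181.57] [ 0.0036  0.0006 -0.0006 -0.0006 -0.0011 -0.0067]
```

```bash
python3 -c "
from h import *
import pickle
w=pickle.load(open('w2.pkl','rb'))
v=wcam();pickle.dump(v,open('w3.pkl','wb'))
gr=lambda p:np.float32(cv2.cvtColor(p['color'],cv2.COLOR_RGB2GRAY))[130:260,210:340]
sh,_=cv2.phaseCorrelate(gr(w),gr(v));print(sh)
f=lambda q:(180+q[0]/3+sh[0],110+q[1]/3+sh[1])
P=[ray(v,f(q),24) for q in[(291,163),(369,212),(363,298),(285,342),(209,291),(211,204)]]
print(np.mean(P,0)); print(pose()[0], pose()[1].as_matrix().round(4))
p=eyes.grab_frame('top')
f=lambda u,v:(110+u/2.5,120+v/2.5)
cv2.imwrite('pics/t3.png',cv2.resize(p['color'][225:290,318:383,::-1],(585,585),interpolation=cv2.INTER_CUBIC))
"
```

```text
(-0.3518987494092869, -0.33524692311459603)
[ 464.5086091  -125.18680522   24.        ]
[ 463.68640874 -120.64421507  181.53505223] [[-9.871e-01 -1.603e-01  4.000e-04]
 [-1.603e-01  9.871e-01 -0.000e+00]
 [-4.000e-04 -1.000e-04 -1.000e+00]]
```

View pics/t3.png

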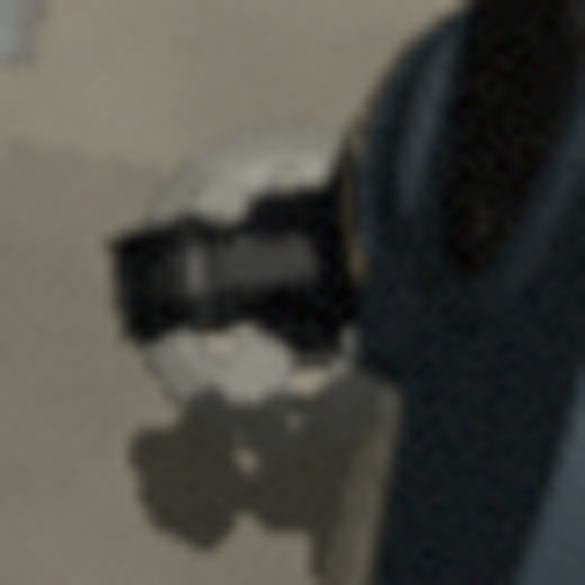

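```bash
python3 -c "
from h import *
go([464.3,-124.8,29],6.6)"
```

```text
p [ 463.6 -120.8  181.5] trans m [ 0.     -0.0041  0.1525] rot [-0.    0.02  2.61]
```

Converted, 0.152 m / 0.4 = 0.38, 0.02 m / 0.4 = 0.05, 2.6 degrees / 180 = 0.0144.

Call:
send_rows(commands=[{"jaw": 0, "translation": [0, -0.01, 0.05], "rot": [0, 0, 0.0056]}, {"jaw": 0, "translation": [0, -0.01, 0.125], "rot": [0, 0, 0.0144]}, {"jaw": 0, "translation": [0, -0.01, 0.2], "rot": [0, 0, 0.0144]}, {"jaw": 0, "translation": [0, -0.01, 0.2625], "rot": [0, 0, 0.0144]}, {"jaw": 0, "translation": [0, -0.01, 0.3125], "rot": [0, 0, 0.0144]}, {"jaw": 0, "translation": [0, -0.01, 0.35], "rot": [0, 0, 0.0144]}, {"jaw": 0, "translation": [0, -0.01, 0.37], "rot": [0, 0, 0.0144]}, {"jaw": 0, "translation": [0, -0.01, 0.38], "rot": [0, 0, 0.0144]}, {"jaw": 0, "translation": [0, -0.01, 0.38], "rot": [0, 0, 0.0144]}, {"jaw": 0, "translation": [0, -0.01, 0.38], "rot": [0, 0, 0.0144]}])

```text
time_s: 4.55
tcp_pos: [464.6, -125.7, 30.0]
ee_rot: [-0.057, 0.998, -0.0, 0.0]
force: [0.2, 0.3, 0.2]
grip_width: 1.0
grip_force: 0.0
```

Call:
send_rows(commands=[{"jaw": 0.2, "translation": [0, 0, 0], "rot": [0, 0, 0]}, {"jaw": 0.4, "translation": [0, 0, 0], "rot": [0, 0, 0]}, {"jaw": 0.6, "translation": [0, 0, 0], "rot": [0, 0, 0]}, {"jaw": 0.75, "translation": [0, 0, 0], "rot": [0, 0, 0]}, {"jaw": 0.85, "translation": [0, 0, 0], "rot": [0, 0, 0]}, {"jaw": 1, "translation": [0, 0, 0], "rot": [0, 0, 0]}, {"jaw": 1, "translation": [0, 0, 0], "rot": [0, 0, 0]}, {"jaw": 1, "translation": [0, 0, 0], "rot": [0, 0, 0]}, {"jaw": 1, "translation": [0, 0, 0], "rot": [0, 0, 0]}, {"jaw": 1, "translation": [0, 0, 0], "rot": [0, 0, 0]}], force=40)

```text
time_s: 5.55
tcp_pos: [464.2, -125.7, 29.3]
ee_rot: [-0.057, 0.998, -0.0, 0.0]
force: [0.6, -1.1, 0.5]
grip_width: 0.158
grip_force: 41.5
```

```bash
python3 -c "
from h import *
s=bot.sense();print(s);print(pose()[1].as_matrix().round(3))"
```

```text
{'time_s': 5.55, 'joint_pos': array([-2.64350106e-01,  3.12226366e-01, -4.43686947e-01,  8.14742049e-01,
       -9.55637990e-05, -3.78544133e-01]), 'joint_velocities': array([-0.0008844 ,  0.00252476,  0.0016735 , -0.00151096, -0.00024011,
        0.00146973]), 'tau': array([ 7.79953469e-01, -6.88263059e+01,  3.99435318e+01,  1.98981534e-01,
        4.86543495e-01, -3.06464775e-03]), 'tcp_pos': array([ 464.15278897, -125.67040554,   29.33881372]), 'ee_rot': array([-5.70659918e-02,  9.98370405e-01, -6.76027476e-05,  5.17762483e-05]), 'force': array([ 0.63188228, -1.13191313,  0.46319543]), 'moment': array([-0.37141917,  0.03820673, -0.06331114]), 'grip_force': 41.471402049064636, 'grip_width': 0.15776992932110184}
[[-0.993 -0.114  0.   ]
 [-0.114  0.993 -0.   ]
 [-0.    -0.    -1.   ]]
```

Converted, -0.145 m / 0.4 = -0.3625, -0.135 m / 0.4 = -0.3375.

Call:
send_rows(commands=[{"jaw": 1, "translation": [0, 0, -0.0125], "rot": [0, 0, 0]}, {"jaw": 1, "translation": [0, 0, -0.05], "rot": [0, 0, 0]}, {"jaw": 1, "translation": [0, 0, -0.1], "rot": [0, 0, 0]}, {"jaw": 1, "translation": [0, 0, -0.1625], "rot": [0, 0, 0]}, {"jaw": 1, "translation": [0, 0, -0.225], "rot": [0, 0, 0]}, {"jaw": 1, "translation": [0, 0, -0.2875], "rot": [0, 0, 0]}, {"jaw": 1, "translation": [0, 0, -0.3375], "rot": [0, 0, 0]}, {"jaw": 1, "translation": [0, 0, -0.3625], "rot": [0, 0, 0]}, {"jaw": 1, "translation": [0, 0, -0.3625], "rot": [0, 0, 0]}, {"jaw": 1, "translation": [0, 0, -0.3625], "rot": [0, 0, 0]}])

```text
time_s: 6.55
tcp_pos: [463.8, -125.5, 173.5]
ee_rot: [-0.057, 0.998, 0.0, -0.0]
force: [0.0, 0.4, -3.6]
grip_width: 0.152
grip_force: 41.0
```

```bash
python3 -c "
from h import *
s=bot.sense();print(s['force'],s['moment'],s['grip_width'])
P={}
for n in('top','scene'):
  p=eyes.grab_frame(n)
  for d in finder.masks_of(p,'nose_tip')[:2]:
    ys,xs=np.nonzero(d['region']);uv=(xs.mean(),ys.mean());print(n,d['conf'],len(xs),xs.min(),xs.max(),ys.min(),ys.max(),ray(p,uv,50).round(1),ray(p,((xs.min()+xs.max())/2,(ys.min()+ys.max())/2),50).round(1))
  P[n]=p
p=P['top']
m=finder.masks_of(p,'centrifuge')[0]['region'].astype(np.uint8)
cs,_=cv2.findContours(m,0,2);print(len(cs));
# casing side edges yaw
for r in (250,260,270,280): 
  x=np.nonzero(m[r])[0];print(r,x.min(),x.max())
g=cv2.cvtColor(p['color'],cv2.COLOR_RGB2GRAY)[215:285,190:260]
cv2.imwrite('pics/t4.png',cv2.resize(cv2.convertScaleAbs(g,alpha=1.4,beta=-60),(595,595),interpolation=cv2.INTER_CUBIC))
# overlay prediction
"
```

```text
[ 0.02096467  0.3629479  -3.57699643] [ 0.00035411 -0.02733735  0.02688074] 0.1517995451927093
top 0.94 502 215 239 237 262 [472.7 184.9  50. ] [473.3 184.9  50. ]
scene 0.68 8542 173 273 114 264 [539.1 225.4  50. ] [551.6 269.6  50. ]
scene 0.45 86 212 229 212 217 [480.4 193.7  50. ] [481.3 194.   50. ]
1
250 193 258
260 191 257
270 191 256
280 193 255
```

View pics/t4.png

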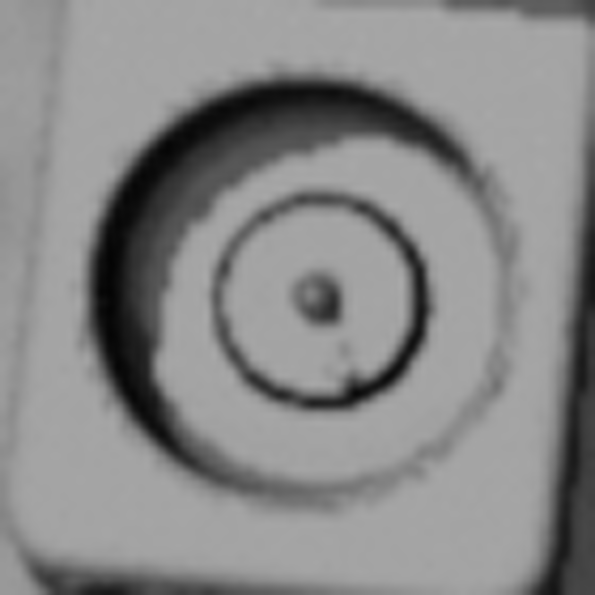

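```bash
python3 -c "
from h import *
p=eyes.grab_frame('top')
f=lambda u,v:(190+(u)/8.5-.44,215+(v)/8.5-.44)
for n,q,z in[('flange',(320,300),50),('rim',(303,290),105),('nose',(318,296),69),('dog',(348,368),57)]: print(n,ray(p,f(*q),z))
go([471,184.3,165],20)
"
```

```text
flange [472.46720277 184.32708877  50.        ]
rim [471.87520894 184.0264474  105.        ]
nose [472.47412772 183.16883628  69.        ]
dog [452.58025267 174.86665467  57.        ]
p [ 463.8 -125.5  173.7] trans m [-0.0425  0.307   0.0088] rot [  0.03  -0.05 -13.45]
```

Converted, 0.307 m / 0.4 = 0.7675, -0.03 m / 0.4 = -0.075, -13.5 degrees / 180 = -0.075.

Call:
send_rows(commands=[{"jaw": 1, "translation": [-0.005, 0.03, 0], "rot": [0, 0, -0.0056]}, {"jaw": 1, "translation": [-0.015, 0.1125, 0], "rot": [0, 0, -0.0167]}, {"jaw": 1, "translation": [-0.03, 0.2125, 0], "rot": [0, 0, -0.0278]}, {"jaw": 1, "translation": [-0.045, 0.325, 0], "rot": [0, 0, -0.0389]}, {"jaw": 1, "translation": [-0.06, 0.4375, 0], "rot": [0, 0, -0.05]}, {"jaw": 1, "translation": [-0.075, 0.55, 0], "rot": [0, 0, -0.0611]}, {"jaw": 1, "translation": [-0.09, 0.65, 0], "rot": [0, 0, -0.0722]}, {"jaw": 1, "translation": [-0.1025, 0.725, 0], "rot": [0, 0, -0.075]}, {"jaw": 1, "translation": [-0.1063, 0.76, 0], "rot": [0, 0, -0.075]}, {"jaw": 1, "translation": [-0.1063, 0.7675, 0], "rot": [0, 0, -0.075]}])

```text
time_s: 7.85
tcp_pos: [470.9, 185.8, 174.1]
ee_rot: [-0.175, 0.985, 0.0, -0.0]
force: [-1.1, -0.8, -3.0]
grip_width: 0.152
grip_force: 40.9
```

Call:
send_rows(commands=[{"jaw": 1, "translation": [0, 0, 0], "rot": [0, 0, 0]}, {"jaw": 1, "translation": [0, 0, 0.0075], "rot": [0, 0, 0]}, {"jaw": 1, "translation": [0, 0, 0.025], "rot": [0, 0, 0]}, {"jaw": 1, "translation": [0, 0, 0.05], "rot": [0, 0, 0]}, {"jaw": 1, "translation": [0, 0, 0.075], "rot": [0, 0, 0]}, {"jaw": 1, "translation": [0, 0, 0.095], "rot": [0, 0, 0]}, {"jaw": 1, "translation": [0, 0, 0.1075], "rot": [0, 0, 0]}, {"jaw": 1, "translation": [0, 0, 0.1125], "rot": [0, 0, 0]}, {"jaw": 1, "translation": [0, 0, 0.1125], "rot": [0, 0, 0]}, {"jaw": 1, "translation": [0, 0, 0.1125], "rot": [0, 0, 0]}])

```text
time_s: 8.85
tcp_pos: [471.5, 184.3, 129.6]
ee_rot: [-0.174, 0.985, 0.0, 0.0]
force: [0.0, -0.1, -3.6]
grip_width: 0.156
grip_force: 40.9
```

```bash
python3 -c "
from h import *
w=wcam();s=bot.sense();print(s['force'],s['moment'],s['tcp_pos'])
go([471.5,184,104],20)
go([471.5,184,90],20)
cv2.imwrite('pics/w4.png',w['color'][:,:,::-1])"
```

```text
[-0.83379965  0.22400382 -2.55923981] [-0.04311532  0.02600694 -0.01442293] [471.56518938 184.37837211 129.66423576]
p [471.6 184.4 129.7] trans m [ 0.0002 -0.0003  0.0257] rot [0.   0.04 0.05]
p [471.6 184.4 129.7] trans m [ 0.0002 -0.0003  0.0397] rot [0.   0.04 0.05]
```

View pics/w4.png

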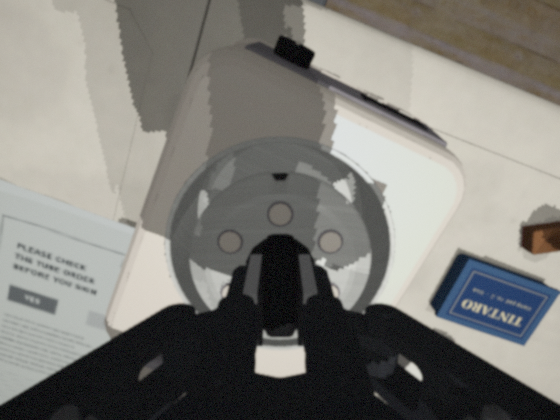

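Converted, 0.034 m / 0.4 = 0.085, 0.033 m / 0.4 = 0.0825.

Call:
send_rows(commands=[{"jaw": 1, "translation": [0, 0, 0.0125], "rot": [0, 0, 0]}, {"jaw": 1, "translation": [0, 0, 0.025], "rot": [0, 0, 0]}, {"jaw": 1, "translation": [0, 0, 0.0375], "rot": [0, 0, 0]}, {"jaw": 1, "translation": [0, 0, 0.05], "rot": [0, 0, 0]}, {"jaw": 1, "translation": [0, 0, 0.0625], "rot": [0, 0, 0]}, {"jaw": 1, "translation": [0, 0, 0.07], "rot": [0, 0, 0]}, {"jaw": 1, "translation": [0, 0, 0.0775], "rot": [0, 0, 0]}, {"jaw": 1, "translation": [0, 0, 0.0825], "rot": [0, 0, 0]}, {"jaw": 1, "translation": [0, 0, 0.085], "rot": [0, 0, 0]}, {"jaw": 1, "translation": [0, 0, 0.085], "rot": [0, 0, 0]}])

```text
time_s: 9.9
tcp_pos: [471.3, 184.2, 95.3]
ee_rot: [-0.174, 0.985, -0.0, -0.0]
force: [-0.1, 0.4, -3.0]
grip_width: 0.158
grip_force: 40.9
```

Converted, 0.001 m / 0.4 = 0.0025, 0.0005 m / 0.4 = 0.0013.

Call:
send_rows(commands=[{"jaw": 1, "translation": [0, 0, 0], "rot": [0, 0, 0]}, {"jaw": 1, "translation": [0, 0, 0], "rot": [0, 0, 0]}, {"jaw": 1, "translation": [0, 0, 0.0013], "rot": [0, 0, 0]}, {"jaw": 1, "translation": [0, 0, 0.0025], "rot": [0, 0, 0]}, {"jaw": 1, "translation": [0, 0, 0.0025], "rot": [0, 0, 0]}, {"jaw": 1, "translation": [0, 0, 0.0025], "rot": [0, 0, 0]}, {"jaw": 1, "translation": [0, 0, 0.0025], "rot": [0, 0, 0]}, {"jaw": 1, "translation": [0, 0, 0.0025], "rot": [0, 0, 0]}, {"jaw": 1, "translation": [0, 0, 0.0025], "rot": [0, 0, 0]}, {"jaw": 1, "translation": [0, 0, 0.0025], "rot": [0, 0, 0]}])

```text
time_s: 10.9
tcp_pos: [471.3, 184.3, 94.3]
ee_rot: [-0.174, 0.985, 0.0, 0.0]
force: [0.1, 0.2, -2.6]
grip_width: 0.154
grip_force: 40.9
```

```bash
python3 -c "
from h import *
s=bot.sense();print(s['force'],s['moment'],s['tcp_pos'])"
```

```text
[ 0.12325132  0.24534171 -2.60523567] [-0.03362443 -0.04332964 -0.06121241] [471.32491721 184.26935602  94.30162002]
```

Converted, 0.007 m / 0.4 = 0.0175, 0.006 m / 0.4 = 0.015.

Call:
send_rows(commands=[{"jaw": 1, "translation": [0, 0, 0.0025], "rot": [0, 0, 0]}, {"jaw": 1, "translation": [0, 0, 0.005], "rot": [0, 0, 0]}, {"jaw": 1, "translation": [0, 0, 0.0075], "rot": [0, 0, 0]}, {"jaw": 1, "translation": [0, 0, 0.01], "rot": [0, 0, 0]}, {"jaw": 1, "translation": [0, 0, 0.0125], "rot": [0, 0, 0]}, {"jaw": 1, "translation": [0, 0, 0.015], "rot": [0, 0, 0]}, {"jaw": 1, "translation": [0, 0, 0.0175], "rot": [0, 0, 0]}, {"jaw": 1, "translation": [0, 0, 0.0175], "rot": [0, 0, 0]}, {"jaw": 1, "translation": [0, 0, 0.0175], "rot": [0, 0, 0]}, {"jaw": 1, "translation": [0, 0, 0.0175], "rot": [0, 0, 0]}])

```text
time_s: 11.9
tcp_pos: [471.3, 184.2, 87.4]
ee_rot: [-0.174, 0.985, 0.0, 0.0]
force: [-0.6, -1.3, -3.6]
grip_width: 0.157
grip_force: 40.9
```

Converted, 0.002 m / 0.4 = 0.005, 0.0018 m / 0.4 = 0.0045.

Call:
send_rows(commands=[{"jaw": 1, "translation": [0, 0, 0.0008], "rot": [0, 0, 0]}, {"jaw": 1, "translation": [0, 0, 0.0015], "rot": [0, 0, 0]}, {"jaw": 1, "translation": [0, 0, 0.0025], "rot": [0, 0, 0]}, {"jaw": 1, "translation": [0, 0, 0.0035], "rot": [0, 0, 0]}, {"jaw": 1, "translation": [0, 0, 0.0045], "rot": [0, 0, 0]}, {"jaw": 1, "translation": [0, 0, 0.005], "rot": [0, 0, 0]}, {"jaw": 1, "translation": [0, 0, 0.005], "rot": [0, 0, 0]}, {"jaw": 1, "translation": [0, 0, 0.005], "rot": [0, 0, 0]}, {"jaw": 1, "translation": [0, 0, 0.005], "rot": [0, 0, 0]}, {"jaw": 1, "translation": [0, 0, 0.005], "rot": [0, 0, 0]}])

```text
time_s: 12.9
tcp_pos: [471.3, 184.3, 85.3]
ee_rot: [-0.174, 0.985, 0.0, 0.0]
force: [-0.4, -0.2, -3.1]
grip_width: 0.155
grip_force: 40.9
```

Converted, 0.002 m / 0.4 = 0.005, 0.0018 m / 0.4 = 0.0045.

Call:
send_rows(commands=[{"jaw": 1, "translation": [0, 0, 0.0008], "rot": [0, 0, 0]}, {"jaw": 1, "translation": [0, 0, 0.0015], "rot": [0, 0, 0]}, {"jaw": 1, "translation": [0, 0, 0.0025], "rot": [0, 0, 0]}, {"jaw": 1, "translation": [0, 0, 0.0035], "rot": [0, 0, 0]}, {"jaw": 1, "translation": [0, 0, 0.0045], "rot": [0, 0, 0]}, {"jaw": 1, "translation": [0, 0, 0.005], "rot": [0, 0, 0]}, {"jaw": 1, "translation": [0, 0, 0.005], "rot": [0, 0, 0]}, {"jaw": 1, "translation": [0, 0, 0.005], "rot": [0, 0, 0]}, {"jaw": 1, "translation": [0, 0, 0.005], "rot": [0, 0, 0]}, {"jaw": 1, "translation": [0, 0, 0.005], "rot": [0, 0, 0]}])

```text
time_s: 13.9
tcp_pos: [471.3, 184.3, 83.3]
ee_rot: [-0.174, 0.985, 0.0, 0.0]
force: [0.3, -0.3, -3.1]
grip_width: 0.155
grip_force: 40.9
```

```bash
python3 -c "
from h import *
s=bot.sense();print(s['force'],s['moment'],s['tcp_pos'])"
```

```text
[ 0.30971358 -0.28086441 -3.05500584] [-0.04375399  0.00041942  0.01695109] [471.30989629 184.26185504  83.32542867]
```

Converted, 0.003 m / 0.4 = 0.0075, 0.0026 m / 0.4 = 0.0065.

Call:
send_rows(commands=[{"jaw": 1, "translation": [0, 0, 0.0008], "rot": [0, 0, 0]}, {"jaw": 1, "translation": [0, 0, 0.0015], "rot": [0, 0, 0]}, {"jaw": 1, "translation": [0, 0, 0.0025], "rot": [0, 0, 0]}, {"jaw": 1, "translation": [0, 0, 0.0035], "rot": [0, 0, 0]}, {"jaw": 1, "translation": [0, 0, 0.0045], "rot": [0, 0, 0]}, {"jaw": 1, "translation": [0, 0, 0.0055], "rot": [0, 0, 0]}, {"jaw": 1, "translation": [0, 0, 0.0065], "rot": [0, 0, 0]}, {"jaw": 1, "translation": [0, 0, 0.0075], "rot": [0, 0, 0]}, {"jaw": 1, "translation": [0, 0, 0.0075], "rot": [0, 0, 0]}, {"jaw": 1, "translation": [0, 0, 0.0075], "rot": [0, 0, 0]}])

```text
time_s: 14.9
tcp_pos: [471.3, 184.3, 80.3]
ee_rot: [-0.174, 0.985, -0.0, 0.0]
force: [0.7, -0.0, -2.4]
grip_width: 0.154
grip_force: 40.9
```

Converted, 0.001 m / 0.4 = 0.0025, 0.0006 m / 0.4 = 0.0015.

Call:
send_rows(commands=[{"jaw": 1, "translation": [0, 0, 0.0008], "rot": [0, 0, 0]}, {"jaw": 1, "translation": [0, 0, 0.0015], "rot": [0, 0, 0]}, {"jaw": 1, "translation": [0, 0, 0.0025], "rot": [0, 0, 0]}, {"jaw": 1, "translation": [0, 0, 0.0025], "rot": [0, 0, 0]}, {"jaw": 1, "translation": [0, 0, 0.0025], "rot": [0, 0, 0]}, {"jaw": 1, "translation": [0, 0, 0.0025], "rot": [0, 0, 0]}, {"jaw": 1, "translation": [0, 0, 0.0025], "rot": [0, 0, 0]}, {"jaw": 1, "translation": [0, 0, 0.0025], "rot": [0, 0, 0]}, {"jaw": 1, "translation": [0, 0, 0.0025], "rot": [0, 0, 0]}, {"jaw": 1, "translation": [0, 0, 0.0025], "rot": [0, 0, 0]}])

```text
time_s: 15.9
tcp_pos: [471.3, 184.2, 79.3]
ee_rot: [-0.174, 0.985, -0.0, 0.0]
force: [-0.1, 0.4, -2.4]
grip_width: 0.154
grip_force: 40.9
```

```bash
python3 -c "
from h import *
s=bot.sense();print(s['force'],s['moment'],s['tcp_pos'])"
```

```text
[-0.10864806  0.43100549 -2.41078289] [-0.00352305 -0.00751894 -0.00627129] [471.33415931 184.23933112  79.31361544]
```

Converted, 0.002 m / 0.4 = 0.005, 0.0018 m / 0.4 = 0.0045.

Call:
send_rows(commands=[{"jaw": 1, "translation": [0, 0, 0.0008], "rot": [0, 0, 0]}, {"jaw": 1, "translation": [0, 0, 0.0015], "rot": [0, 0, 0]}, {"jaw": 1, "translation": [0, 0, 0.0025], "rot": [0, 0, 0]}, {"jaw": 1, "translation": [0, 0, 0.0035], "rot": [0, 0, 0]}, {"jaw": 1, "translation": [0, 0, 0.0045], "rot": [0, 0, 0]}, {"jaw": 1, "translation": [0, 0, 0.005], "rot": [0, 0, 0]}, {"jaw": 1, "translation": [0, 0, 0.005], "rot": [0, 0, 0]}, {"jaw": 1, "translation": [0, 0, 0.005], "rot": [0, 0, 0]}, {"jaw": 1, "translation": [0, 0, 0.005], "rot": [0, 0, 0]}, {"jaw": 1, "translation": [0, 0, 0.005], "rot": [0, 0, 0]}])

```text
time_s: 16.9
tcp_pos: [471.4, 184.3, 77.4]
ee_rot: [-0.174, 0.985, 0.0, 0.0]
force: [-0.2, -0.3, 2.6]
grip_width: 0.152
grip_force: 41.6
```

```bash
python3 -c "
from h import *
s=bot.sense();print(s['force'],s['moment'],s['tcp_pos'])"
```

```text
[-0.22033183 -0.32386915  2.57281997] [-0.02306139  0.03746247 -0.01391174] [471.38710344 184.27304566  77.37185664]
```

Converted, -0.02 m / 0.4 = -0.05, -0.01 m / 0.4 = -0.025.

Call:
send_rows(commands=[{"jaw": 1, "translation": [0, 0, -0.0025], "rot": [0, 0, 0]}, {"jaw": 1, "translation": [0, 0, -0.0045], "rot": [0, 0, 0]}, {"jaw": 0.8, "translation": [0, 0, -0.0045], "rot": [0, 0, 0]}, {"jaw": 0.7, "translation": [0, 0, -0.0045], "rot": [0, 0, 0]}, {"jaw": 0.6, "translation": [0, 0, -0.0045], "rot": [0, 0, 0]}, {"jaw": 0.6, "translation": [0, 0, -0.0045], "rot": [0, 0, 0]}, {"jaw": 0.6, "translation": [0, 0, -0.0045], "rot": [0, 0, 0]}, {"jaw": 0.6, "translation": [0, 0, -0.01], "rot": [0, 0, 0]}, {"jaw": 0.6, "translation": [0, 0, -0.025], "rot": [0, 0, 0]}, {"jaw": 0.6, "translation": [0, 0, -0.05], "rot": [0, 0, 0]}])

```text
time_s: 17.9
tcp_pos: [471.1, 184.2, 97.6]
ee_rot: [-0.174, 0.985, -0.0, -0.0]
force: [1.0, -0.1, 0.4]
grip_width: 0.402
grip_force: 0.0
```

Converted, -0.23 m / 0.4 = -0.575, -0.215 m / 0.4 = -0.5375, 25 degrees / 180 = 0.1389.

Call:
send_rows(commands=[{"jaw": 0.6, "translation": [0, 0, -0.0375], "rot": [0, 0, 0]}, {"jaw": 0.6, "translation": [0, 0, -0.1], "rot": [0, 0, 0.0111]}, {"jaw": 0.6, "translation": [0, 0, -0.175], "rot": [0, 0, 0.0278]}, {"jaw": 0.6, "translation": [0, 0, -0.25], "rot": [0, 0, 0.05]}, {"jaw": 0.7, "translation": [0, 0, -0.325], "rot": [0, 0, 0.0722]}, {"jaw": 0.8, "translation": [0, 0, -0.4], "rot": [0, 0, 0.0944]}, {"jaw": 0.9, "translation": [0, 0, -0.475], "rot": [0, 0, 0.1167]}, {"jaw": 1, "translation": [0, 0, -0.5375], "rot": [0, 0, 0.1389]}, {"jaw": 1, "translation": [0, 0, -0.575], "rot": [0, 0, 0.1389]}, {"jaw": 1, "translation": [0, 0, -0.575], "rot": [0, 0, 0.1389]}], force=20)

```text
time_s: 18.9
tcp_pos: [471.9, 184.5, 329.9]
ee_rot: [0.043, 0.999, 0.001, 0.002]
force: [-0.1, 0.9, -0.7]
grip_width: -0.001
grip_force: 0.0
```

```bash
python3 -c "
from h import *
s=bot.sense();print(s['force'],s['tcp_pos'],s['joint_pos'].round(2))
w=wcam();a=w['color'][:,:,::-1]
p=eyes.grab_frame('scene');cv2.imwrite('pics/s2.png',np.hstack([cv2.resize(a[60:360,120:440],(400,375)),cv2.resize(p['color'][80:305,140:380,::-1],(400,375))]))
for th in(1.6,1.675,1.75):
  def W(X,Y,Z): return [471.5+X*.996+Y*.09,184-.09*X+Y*.996,Z]
  L=lambda r,n,Y:W(92-r*np.cos(th)+n*np.sin(th),Y,105+r*np.sin(th)+n*np.cos(th))
  print(th,px(p,L(182,5,0)).round(1),px(p,L(170,5,-60)).round(1),px(p,L(170,5,60)).round(1))
f=lambda u,v:(110+u/2.5,120+v/2.5)
t=eyes.grab_frame('top')
for z in(0,80,150): print('drawer',z,ray(t,f(188,85),z).round(),ray(t,f(170,115),z).round())
go([645,168,310],-5)
"
```

```text
[-0.07395757  0.91572274 -0.69754104] [471.88414419 184.47242964 329.91679647] [0.37 0.23 0.24 1.57 0.   0.46]
1.6 [248.7 120.8] [265.  136.4] [233.6 115.3]
1.675 [253.5 119.3] [269.6 134.9] [238. 114.]
1.75 [258.2 118.3] [274.  133.8] [242.4 113.1]
drawer 0 [728. 310.   0.] [695. 327.   0.]
drawer 80 [706. 295.  80.] [676. 311.  80.]
drawer 150 [688. 281. 150.] [659. 297. 150.]
p [471.1 184.2 326.8] trans m [-0.1747 -0.0011  0.0167] rot [-0.02 -0.03  0.06]
```

View pics/s2.png

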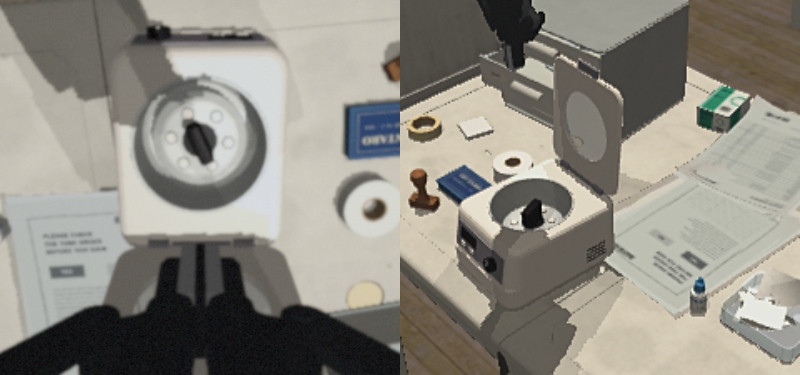

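Converted, -0.165 m / 0.4 = -0.4125, -0.15 m / 0.4 = -0.375.

Call:
send_rows(commands=[{"jaw": 1, "translation": [-0.025, 0, 0], "rot": [0, 0, 0]}, {"jaw": 1, "translation": [-0.075, 0, 0], "rot": [0, 0, 0]}, {"jaw": 1, "translation": [-0.1375, 0, 0], "rot": [0, 0, 0]}, {"jaw": 1, "translation": [-0.2, 0, 0], "rot": [0, 0, 0]}, {"jaw": 1, "translation": [-0.2625, 0, 0], "rot": [0, 0, 0]}, {"jaw": 1, "translation": [-0.325, 0, 0], "rot": [0, 0, 0]}, {"jaw": 1, "translation": [-0.375, 0, 0], "rot": [0, 0, 0]}, {"jaw": 1, "translation": [-0.4125, 0, 0], "rot": [0, 0, 0]}, {"jaw": 1, "translation": [-0.4125, 0, 0], "rot": [0, 0, 0]}, {"jaw": 1, "translation": [-0.4125, 0, 0], "rot": [0, 0, 0]}])

```text
time_s: 20.05
tcp_pos: [635.9, 169.9, 326.2]
ee_rot: [0.043, 0.999, -0.0, -0.001]
force: [0.1, -0.6, -0.4]
grip_width: 0.0
grip_force: 0.0
```

```bash
python3 -c "
from h import *
s=bot.sense();print(s['force'],s['tcp_pos'],s['joint_pos'].round(2))
go([636,168,257],-5)
"
```

```text
[ 0.13230639 -0.59738458 -0.4150837 ] [635.9364117  169.85342475 326.15284359] [0.26 0.64 0.84 1.78 0.   0.35]
p [635.9 169.9 326.2] trans m [-0.0003 -0.0018  0.0692] rot [-0.03 -0.08  0.04]
```

Converted, 0.069 m / 0.4 = 0.1725, 0.067 m / 0.4 = 0.1675.

Call:
send_rows(commands=[{"jaw": 1, "translation": [0, -0.0025, 0.025], "rot": [0, 0, 0]}, {"jaw": 1, "translation": [0, -0.005, 0.0625], "rot": [0, 0, 0]}, {"jaw": 1, "translation": [0, -0.005, 0.1125], "rot": [0, 0, 0]}, {"jaw": 1, "translation": [0, -0.005, 0.15], "rot": [0, 0, 0]}, {"jaw": 1, "translation": [0, -0.005, 0.1675], "rot": [0, 0, 0]}, {"jaw": 1, "translation": [0, -0.005, 0.1725], "rot": [0, 0, 0]}, {"jaw": 1, "translation": [0.0125, -0.005, 0.1725], "rot": [0, 0, 0]}, {"jaw": 1, "translation": [0.0375, -0.005, 0.1725], "rot": [0, 0, 0]}, {"jaw": 1, "translation": [0.0625, -0.005, 0.1725], "rot": [0, 0, 0]}, {"jaw": 1, "translation": [0.075, -0.005, 0.1725], "rot": [0, 0, 0]}])

```text
time_s: 21.05
tcp_pos: [605.1, 170.8, 259.4]
ee_rot: [0.043, 0.999, 0.0, 0.001]
force: [0.5, 0.1, 0.5]
grip_width: 0.003
grip_force: 0.0
```

Converted, 0.064 m / 0.4 = 0.16, 0.058 m / 0.4 = 0.145.

Call:
send_rows(commands=[{"jaw": 1, "translation": [0.0125, 0, 0], "rot": [0, 0, 0]}, {"jaw": 1, "translation": [0.03, 0, 0], "rot": [0, 0, 0]}, {"jaw": 1, "translation": [0.05, 0, 0], "rot": [0, 0, 0]}, {"jaw": 1, "translation": [0.07, 0, 0], "rot": [0, 0, 0]}, {"jaw": 1, "translation": [0.09, 0, 0], "rot": [0, 0, 0]}, {"jaw": 1, "translation": [0.11, 0, 0], "rot": [0, 0, 0]}, {"jaw": 1, "translation": [0.13, 0, 0], "rot": [0, 0, 0]}, {"jaw": 1, "translation": [0.145, 0, 0], "rot": [0, 0, 0]}, {"jaw": 1, "translation": [0.16, 0, 0], "rot": [0, 0, 0]}, {"jaw": 1, "translation": [0.16, 0, 0], "rot": [0, 0, 0]}])

```text
time_s: 22.05
tcp_pos: [541.2, 176.3, 258.5]
ee_rot: [0.043, 0.999, 0.0, -0.0]
force: [0.6, -0.7, -0.7]
grip_width: -0.001
grip_force: 0.0
```

```bash
python3 -c "
from h import *
s=bot.sense();print(s['force'],s['moment'],s['tcp_pos'],s['joint_pos'].round(2))
p=eyes.grab_frame('scene');cv2.imwrite('pics/s3.png',cv2.resize(p['color'][80:305,140:380,::-1],(640,600)))
"
```

```text
[ 0.62617795 -0.70963148 -0.69007371] [-0.00389339 -0.0442301   0.01658323] [541.21553771 176.25584438 258.54582699] [0.31 0.36 0.23 1.44 0.   0.4 ]
```

View pics/s3.png

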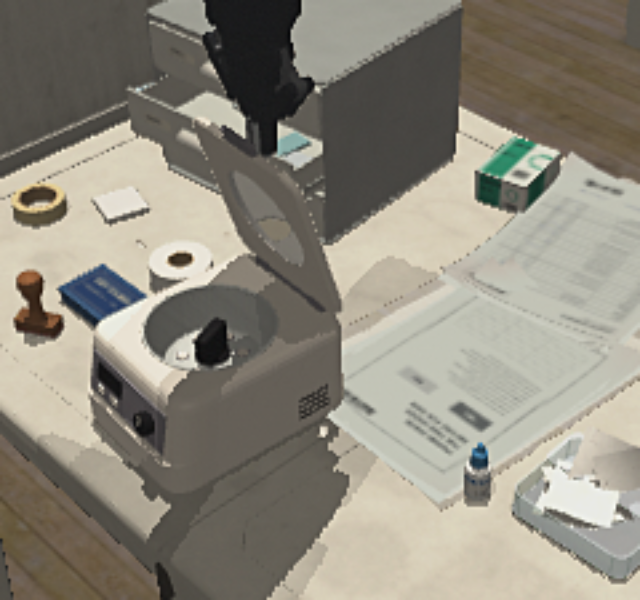

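Converted, 0.079 m / 0.4 = 0.1975, 0.062 m / 0.4 = 0.155.

Call:
send_rows(commands=[{"jaw": 1, "translation": [0.02, 0, 0.0075], "rot": [0, 0, 0]}, {"jaw": 1, "translation": [0.04, 0, 0.015], "rot": [0, 0, 0]}, {"jaw": 1, "translation": [0.0625, 0, 0.025], "rot": [0, 0, 0]}, {"jaw": 1, "translation": [0.085, 0, 0.035], "rot": [0, 0, 0]}, {"jaw": 1, "translation": [0.105, 0, 0.045], "rot": [0, 0, 0]}, {"jaw": 1, "translation": [0.13, 0, 0.06], "rot": [0, 0, 0]}, {"jaw": 1, "translation": [0.155, 0, 0.0775], "rot": [0, 0, 0]}, {"jaw": 1, "translation": [0.1775, 0, 0.095], "rot": [0, 0, 0]}, {"jaw": 1, "translation": [0.1975, 0, 0.115], "rot": [0, 0, 0]}, {"jaw": 1, "translation": [0.1975, 0, 0.115], "rot": [0, 0, 0]}])

```text
time_s: 23.1
tcp_pos: [462.3, 182.9, 211.7]
ee_rot: [0.043, 0.999, -0.0, -0.001]
force: [0.2, -0.2, 0.3]
grip_width: -0.002
grip_force: 0.0
```

Converted, 0.072 m / 0.4 = 0.18, 0.065 m / 0.4 = 0.1625.

Call:
send_rows(commands=[{"jaw": 1, "translation": [0.015, 0, 0.015], "rot": [0, 0, 0]}, {"jaw": 1, "translation": [0.03, 0, 0.035], "rot": [0, 0, 0]}, {"jaw": 1, "translation": [0.045, 0, 0.0575], "rot": [0, 0, 0]}, {"jaw": 1, "translation": [0.0575, 0, 0.0775], "rot": [0, 0, 0]}, {"jaw": 1, "translation": [0.0675, 0, 0.095], "rot": [0, 0, 0]}, {"jaw": 1, "translation": [0.0775, 0, 0.1175], "rot": [0, 0, 0]}, {"jaw": 1, "translation": [0.085, 0, 0.14], "rot": [0, 0, 0]}, {"jaw": 1, "translation": [0.095, 0, 0.1625], "rot": [0, 0, 0]}, {"jaw": 1, "translation": [0.1, 0, 0.18], "rot": [0, 0, 0]}, {"jaw": 1, "translation": [0.1, 0, 0.18], "rot": [0, 0, 0]}])

```text
time_s: 24.1
tcp_pos: [422.6, 186.2, 139.3]
ee_rot: [0.043, 0.999, -0.0, -0.001]
force: [-0.6, -0.2, 0.1]
grip_width: 0.002
grip_force: 0.0
```

```bash
python3 -c "
from h import *
s=bot.sense();print(s['force'],s['moment'],s['tcp_pos'],s['joint_pos'].round(2))
go([418,189,125],-5)
go([418,189,116],-5)
"
```

```text
[-0.59025767 -0.20373655  0.10602615] [-0.03027032 -0.029341    0.01835487] [422.5800665  186.2111769  139.30825234] [ 0.42  0.18 -0.32  1.08  0.    0.5 ]
p [422.6 186.2 139.3] trans m [0.0048 0.0024 0.0143] rot [-0.04 -0.08  0.06]
p [422.6 186.2 139.3] trans m [0.0048 0.0024 0.0233] rot [-0.04 -0.08  0.06]
```

Converted, 0.022 m / 0.4 = 0.055, 0.002 m / 0.4 = 0.005.

Call:
send_rows(commands=[{"jaw": 1, "translation": [0.005, 0, 0.0075], "rot": [0, 0, 0]}, {"jaw": 1, "translation": [0.01, 0, 0.0175], "rot": [0, 0, 0]}, {"jaw": 1, "translation": [0.0125, 0, 0.0275], "rot": [0, 0, 0]}, {"jaw": 1, "translation": [0.015, 0, 0.035], "rot": [0, 0, 0]}, {"jaw": 1, "translation": [0.015, 0, 0.0425], "rot": [0, 0, 0]}, {"jaw": 1, "translation": [0.015, 0, 0.0475], "rot": [0, 0, 0]}, {"jaw": 1, "translation": [0.015, 0, 0.05], "rot": [0, 0, 0]}, {"jaw": 1, "translation": [0.015, 0, 0.0525], "rot": [0, 0, 0]}, {"jaw": 1, "translation": [0.015, 0, 0.055], "rot": [0, 0, 0]}, {"jaw": 1, "translation": [0.015, 0, 0.055], "rot": [0, 0, 0]}])

```text
time_s: 25.1
tcp_pos: [417.4, 186.9, 118.2]
ee_rot: [0.043, 0.999, -0.0, 0.0]
force: [0.2, 0.5, -0.1]
grip_width: -0.001
grip_force: 0.0
```

Converted, 0.002 m / 0.4 = 0.005, 0.001 m / 0.4 = 0.0025.

Call:
send_rows(commands=[{"jaw": 1, "translation": [0, 0, 0.0008], "rot": [0, 0, 0]}, {"jaw": 1, "translation": [0, 0, 0.0015], "rot": [0, 0, 0]}, {"jaw": 1, "translation": [0, 0, 0.0025], "rot": [0, 0, 0]}, {"jaw": 1, "translation": [0, 0, 0.0035], "rot": [0, 0, 0]}, {"jaw": 1, "translation": [0, 0, 0.0045], "rot": [0, 0, 0]}, {"jaw": 1, "translation": [0, 0, 0.005], "rot": [0, 0, 0]}, {"jaw": 1, "translation": [0, 0, 0.005], "rot": [0, 0, 0]}, {"jaw": 1, "translation": [0, 0, 0.005], "rot": [0, 0, 0]}, {"jaw": 1, "translation": [0, 0, 0.005], "rot": [0, 0, 0]}, {"jaw": 1, "translation": [0, 0, 0.005], "rot": [0, 0, 0]}])

```text
time_s: 26.1
tcp_pos: [417.4, 186.9, 116.3]
ee_rot: [0.043, 0.999, 0.0, 0.0]
force: [-0.3, -0.1, -0.0]
grip_width: -0.001
grip_force: 0.0
```

```bash
python3 -c "
from h import *
s=bot.sense();print(s['force'],s['moment'],s['tcp_pos'])
"
```

```text
[-0.33423896 -0.05910174 -0.03232441] [ 0.04887137 -0.02952708  0.07526106] [417.38313967 186.92044943 116.31753239]
```

Converted, 0.002 m / 0.4 = 0.005, 0.0018 m / 0.4 = 0.0045.

Call:
send_rows(commands=[{"jaw": 1, "translation": [0, 0, 0.0008], "rot": [0, 0, 0]}, {"jaw": 1, "translation": [0, 0, 0.0015], "rot": [0, 0, 0]}, {"jaw": 1, "translation": [0, 0, 0.0023], "rot": [0, 0, 0]}, {"jaw": 1, "translation": [0, 0, 0.003], "rot": [0, 0, 0]}, {"jaw": 1, "translation": [0, 0, 0.0038], "rot": [0, 0, 0]}, {"jaw": 1, "translation": [0, 0, 0.0045], "rot": [0, 0, 0]}, {"jaw": 1, "translation": [0, 0, 0.005], "rot": [0, 0, 0]}, {"jaw": 1, "translation": [0, 0, 0.005], "rot": [0, 0, 0]}, {"jaw": 1, "translation": [0, 0, 0.005], "rot": [0, 0, 0]}, {"jaw": 1, "translation": [0, 0, 0.005], "rot": [0, 0, 0]}])

```text
time_s: 27.1
tcp_pos: [417.3, 186.9, 114.4]
ee_rot: [0.043, 0.999, 0.0, 0.0]
force: [-1.8, -1.2, 6.1]
grip_width: -0.003
grip_force: 2.8
```

```bash
python3 -c "
from h import *
s=bot.sense();print(s['force'],s['moment'],s['tcp_pos'])
p=eyes.grab_frame('scene');
for d in finder.masks_of(p,'lid')[:2]:
  ys,xs=np.nonzero(d['region']);print(d['conf'],len(xs),xs.min(),xs.max(),ys.min(),ys.max())
W=lambda X,Y,Z:[471.5+X*.996+Y*.09,184-.09*X+Y*.996,Z]
print([px(p,W(X,Y,115)).round() for X in(92,-78) for Y in(-76,76)])
"
```

```text
[-1.8027923  -1.20343136  6.12233025] [-0.09137277  0.50228652 -0.00457812] [417.34926623 186.94525649 114.44194952]
0.72 2514 176 262 174 228
[array([267., 198.]), array([231., 169.]), array([208., 229.]), array([173., 196.])]
```

Call:
send_rows(commands=[{"jaw": 1, "translation": [0, 0, 0.0005], "rot": [0, 0, 0]}, {"jaw": 1, "translation": [0, 0, 0.001], "rot": [0, 0, 0]}, {"jaw": 1, "translation": [0, 0, 0.0015], "rot": [0, 0, 0]}, {"jaw": 1, "translation": [0, 0, 0.0018], "rot": [0, 0, 0]}, {"jaw": 1, "translation": [0, 0, 0.0018], "rot": [0, 0, 0]}, {"jaw": 1, "translation": [0, 0, 0.0018], "rot": [0, 0, 0]}, {"jaw": 1, "translation": [0, 0, 0.0018], "rot": [0, 0, 0]}, {"jaw": 1, "translation": [0, 0, 0.0018], "rot": [0, 0, 0]}, {"jaw": 1, "translation": [0, 0, 0.0018], "rot": [0, 0, 0]}, {"jaw": 1, "translation": [0, 0, 0.0018], "rot": [0, 0, 0]}])

```text
time_s: 28.2
tcp_pos: [417.4, 187.0, 114.3]
ee_rot: [0.043, 0.999, 0.0, 0.0]
force: [-5.4, -1.9, 16.2]
grip_width: 0.003
grip_force: 8.2
```

Converted, -0.17 m / 0.4 = -0.425, -0.15 m / 0.4 = -0.375.

Call:
send_rows(commands=[{"jaw": 1, "translation": [0, 0, -0.005], "rot": [0, 0, 0]}, {"jaw": 1, "translation": [0, 0, -0.0125], "rot": [0, 0, 0]}, {"jaw": 1, "translation": [0, 0, -0.0375], "rot": [0, 0, 0]}, {"jaw": 1, "translation": [0, 0, -0.075], "rot": [0, 0, 0]}, {"jaw": 1, "translation": [0, 0, -0.1375], "rot": [0, 0, 0]}, {"jaw": 1, "translation": [0, 0, -0.2125], "rot": [0, 0, 0]}, {"jaw": 1, "translation": [0, 0, -0.3], "rot": [0, 0, 0]}, {"jaw": 1, "translation": [0, 0, -0.375], "rot": [0, 0, 0]}, {"jaw": 1, "translation": [0, 0, -0.425], "rot": [0, 0, 0]}, {"jaw": 1, "translation": [0, 0, -0.425], "rot": [0, 0, 0]}])

```text
time_s: 29.2
tcp_pos: [418.3, 187.3, 286.7]
ee_rot: [0.043, 0.999, 0.001, 0.002]
force: [-0.2, -1.0, -1.5]
grip_width: 0.0
grip_force: 0.0
```

```bash
python3 -c "
from h import *
s=bot.sense();print(s['force'],s['tcp_pos'])
p=eyes.grab_frame('scene');
for d in finder.masks_of(p,'lid')[:2]:
  ys,xs=np.nonzero(d['region']);print(d['conf'],len(xs),xs.min(),xs.max(),ys.min(),ys.max())
W=lambda X,Y,Z:[471.5+X*.996+Y*.09,184-.09*X+Y*.996,Z]
print([px(p,W(-78,Y,Z)).round(1) for Z in (115,122) for Y in(-76,0,76)])
for n in('dropper_bottle','lancet_box'):
  for d in finder.masks_of(p,n)[:1]: print(n,d['conf'],d['position'])
"
```

```text
[-0.19947103 -1.0467811  -1.53730067] [418.34024758 187.3238759  286.66307463]
0.66 3062 176 263 173 229
[array([207.5, 228.6]), array([189.6, 211.5]), array([173. , 195.6]), array([207.2, 226.3]), array([189.2, 209.2]), array([172.6, 193.3])]
dropper_bottle 0.47 [257.7, 319.0]
lancet_box 0.78 [253.1, 419.2]
```

```bash
python3 -c "
from h import *
print(bot.finish_job())"
```

```text
the job is handed in; nothing more can be done
None
```

The rotor is home on the spindle and released, the lid is closed, and the job is handed in at about 29 s; the notch dropped over the dog at the first yaw I tried, so I never had to turn it. The push on the rotor was about 5 N, the push on the lid peaked at about 16 N, and the bottle and lancet box still show where they were.

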